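# Move the lamp's snap-fit battery cover to the charger

### The arm

A 6-joint arm with a two-finger parallel gripper is mounted at the origin on the work surface. World frame = base frame: x ahead of the robot, y to its left, z up, the work surface at z = 0. Lengths are in m, angles in rad, forces in N, time in s.
With the tool pointing down it reaches from about 0.275 to 1 m from the base axis. Payload 8.4 kg.
Tool frame: the origin (TCP) lies on the mounting face of the last link; the fingertips stand 173 mm ahead of it and the grasp point (between the pads) lies 155 mm ahead of it; z points along the fingers, y is the line along which they close (so a half turn about z gives the same grasp; the last joint's range is limited). The gripper opens to 85 mm and grips with 20 to 120 N. Pads are 22 mm wide; open, the fingers measure 114 mm over their backs; the gripper's body (76 mm by 85 mm) begins 54 mm behind the grasp point. The pads swing forward as they close: fully open they stand 13 mm farther back than shut.
Start: joints at [-1.351, 0.353, 1.633, -0, 1.155, -0.002], TCP at [0.137, -0.61, 0.405] pointing down, gripper open.
Joint ranges: [-2.63, 2.63], [-0.92, 2.1], [0.06, 2.66], [-1.3, 4.44], [0, 2.69], [-3.02, 3.02]. Speed limits (rad/s): [2.22, 2.22, 2.79, 3.14, 3.14, 3.14].

### API

Orientations are given as a unit quaternion [w, x, y, z].
In Python, from station import env, vision, job gives the robot as it stands.
- The arm moves only by the tool play_rows, never from a script. Its argument "steps" is a list of rows, each an object of numbers: "tx", "ty", "tz": the shift along the tool's x, y, z in m; "wx", "wy", "wz": the turn, a rotation vector about the tool's x, y, z in rad. A call has exactly 5 rows; each row shifts and turns the commanded pose from where the row before left it, along the tool's axes as they then stand; what a row does not reach is not made up. A row lasts 1/8 s, in which the tool goes at most 62.5 mm and 10.7 degrees, less where a joint would pass 70% of its speed; a pose out of reach is approached as far as the arm can. A call is refused whole if a number of a shift passes 0.0625 or a number of a turn 0.188, either way. A call with a gripper value outside its range is refused whole. "grip" is the finger opening in m, from 0 to 0.0854, set as the call begins (left out, the last holds). The fingers move at their own pace and stop on an object; the grip force is fixed at half the most. Time passes only in rows, so rows that do not move let the fingers close, or fill a call up. It gives the time, the measured TCP pose, the force, the opening and the grip force at its end, in the units of the state.
- env.read_state(): the state, without advancing time (a new reading comes with each control period).
- vision.get_image(name): name is "scene" or "top" or "wrist"; returns a dict with "image" (384x512x3 uint8, blue, green, red), "fx", "fy", "cx", "cy" (pixels), "R" (3x3) and "t" (3): a world point X has camera coordinates R X + t; the wrist camera has in their place "hand_eye" (4x4, takes a point from camera to tool coordinates, whose origin is the TCP and whose axes are the flange's). Camera axes: x right, y down, z forward; pixel columns grow to the right and rows downward; lengths in m; the calibration is good to about 2 mm. A picture is of the moment at which its call begins: read the wrist's pose just before it. There is no depth.
- job.job_done(): hands the job in; it is judged then, once.
The state is a dict: "time": time; "qpos": joint angles; "joint_velocities": joint speeds; "effort": joint torques, N m; "ee_pos": TCP position; "orientation": TCP orientation; "wrist_force": force on the tool from outside, world axes, zero at the start; "ft_torque": the same for the moment, N m; "opening": finger opening in m; "gripper_force": force on a finger pad.
Only numpy, scipy, OpenCV 4.12 (cv2) and the standard library are available. Lean on these libraries where they do the work, as an engineer would, in place of code of your own. Each camera call takes 0.05 s, during which the arm holds its last target. There are 200 camera calls.

### The job

The cordless bench lamp is flat. Pinch the two side tabs of the battery cover in the lamp's foot together to free it, lift it out, and fit it gently into the empty charger so that it is fully home with both side catches sprung out and holding. Do not force it in or out, and leave the other things on the bench where they are.

Things in the scene. Friction and masses are not known exactly. Their poses are not given: they have to be found in the camera images.
- cover: Battery cover, dark plastic, cell case fixed below it, 0.29 kg. Origin: centre of its rim's underside; x along its length, y from tab to tab, z up. Rim 92 (x) by 40 (y), 4 thick; raised part up to z +22, 84 by 40, flat top; case down to z -28, 79 (x) by 45 (y), its last 4 mm 75 by 40. It fits a bay either way round. Latched, its rim stands about 1 mm off the deck (play).
- pad_left (a point): Centre of the outer face of the +y tab's ribbed finger pad: 26 wide (x), 21 high (3 to 24 mm above the rim's underside). At rest the two outer faces are 54 mm apart, fully pressed 45. Below the rim each tab carries a catch that stands 3 mm under the lip of the bay at rest and clears it once pressed 3 mm; its underside slopes.
- pad_right (a point): The same point on the -y tab.
- tab_left (a joint): How far the +y tab is pressed in, m: 0 at rest (sprung out), 0.0045 at its stop. The spring needs 2 N to start and 9 N at the stop. A grip of 20 to 30 N presses both tabs fully and also carries the cover.
- tab_right (a joint): The same for the -y tab. With the cover's rim down on the deck the catches are 1.2 mm below the lips: only in this last 1.2 mm can they spring out, else the contacts push the cover up again. Pushed in with the tabs free, 5 to 12 N on its top, the catches snap under by themselves. Keep every push or pull under 25 N: more damages the parts.
- lamp: Foot of the cordless bench lamp, painted grey metal, fixed, 234 (x) by 136 (y). Origin: on the bench under the middle of the battery bay; x towards the lamp's arm, z up. The foot spans x -67 to +167; its flat deck is 56 above the bench; its bay mouth is 82 by 48 with 6 mm lips along the long sides and the same sprung contacts below. Behind the bay, from x +122, an arm of two rods reaches back to a lamp head at x 190 to 285; nothing behind the bay is higher than 165.
- charger_free: The empty charger, grey, fixed. Origin: on the bench under the middle of its bay; x towards its back, z up. Spans x -58 to +94 and y -48 to +48; top 50 above the bench, 64 behind x +60. In it stands a dark push-fit cup, 99 by 71, that holds the cover: the cup's upper edge is 50 to 62 above the bench, differs every time and is not measured, so the depth must be felt.
- charger_top (a point): Middle of the cup's mouth, but at the height of the charger's top (50). Mouth 82 (x) by 48 (y), well 36 deep below the cup's edge, lips 6 thick along both long sides as in the lamp, hollow below them for the catches. A sprung contact block on its floor meets the cover 4 mm before the rim is down on the cup's edge and pushes it up, 3 N rising to 9 N.
- charger_full: Second charger of the same build with another cover already latched in it, all fixed; leave it alone. Origin as for the empty charger.
- gouge: Loose carving gouge lying on the bench, wooden handle and steel blade, 235 mm long, 26 mm high; leave it.
- sanding_block: Loose cork sanding block, 75 x 38 x 26 mm; leave it.
- pebble: Loose stone pebble, 38 mm wide, 24 mm high; leave it.
- ridged_slab: Loose ridged stone slab, 150 x 62 x 19 mm; leave it.
- carved_shell: Loose openwork carved shell ball, 86 mm wide, 80 mm high; leave it.
- glue_jar: Loose jar, 68 mm wide, 95 mm high; leave it.
Mind the look-alikes: they are no part of the job. What is shaped like the cover but brown is not meant.

How it is judged:
On the way, in this order (a step that is already met when the one before it is completed fails the run):
1. both side tabs of the cover are pressed in while it is still in the lamp (value of joint each of tab_left, tab_right above 0.003 m and distance between cover and lamp below 0.09 m), for 0.1 s.
2. the cover is lifted clear of the lamp (z of cover in the frame of lamp above 0.09 m and contact force between cover and lamp below 0.1 N), for 0.1 s.
At the end, for the whole second after the job is handed in: The cover is at rest in the empty charger's bay, centred within 4 mm, upright, its rim 48 to 64 mm above the bench (down on the cup, wherever the cup stands), and both tabs are sprung out (pressed less than 1 mm) so that the catches hold; it has been let go (horizontal distance between cover and charger_free below 0.004 m and z of cover in the frame of charger_free between 0.048 and 0.064 m and angle between the y axis of cover and the y axis of charger_free, either way round below 0.06 rad and angle between cover's own z axis and vertical below 0.05 rad and value of joint each of tab_left, tab_right below 0.001 m and linear speed of cover below 0.01 m/s); the robot touches nothing.
It fails at once if the cover is pulled up with more than 40 N while a catch still holds it in the lamp (contact force between cover and lamp above 40 N and z of cover in the frame of lamp above 0.0572 m and value of joint any of tab_left, tab_right below 0.0025 m).
It fails at once if the cover is forced against the charger with more than 40 N in all (contact force between cover and charger_free above 40 N).
It fails at once if another thing on the bench is moved by more than 25 mm (distance of any of gouge, sanding_block, pebble, ridged_slab, carved_shell, glue_jar from where it was at the start of the episode above 0.025 m).
It also fails if it takes over 51 s, if anything falls off the work surface, if the arm or the gripper's body presses on something with over 40 N, if the wrist force passes 120 N, or if a joint passes its speed limit or range.

## Working session

There is one attempt and no reset: what is moved stays moved. The work goes in short steps, Python scripts to look and compute and a tool call to move; the robot and the scene stay as the last step left them, time stands still between calls to the robot, and variables do not carry over. Pictures are saved under pics/ and viewed, at most 10 in all, crops included, and the job is handed in when it is done.

Besides the shell and the picture viewer there is one more tool, called in YAML: its name, and indented under it one key for each argument. play_rows: Moves the arm, as the interface text tells. Its arguments: {"type":"object","properties":{"steps":{"type":"array","items":{"type":"object","properties":{"tx":{"type":"number"},"ty":{"type":"number"},"tz":{"type":"number"},"wx":{"type":"number"},"wy":{"type":"number"},"wz":{"type":"number"}}}},"grip":{"type":"number"}},"required":["steps"]}

```bash
mkdir -p pics; ls
cat > h.py <<'E'
import numpy as np, cv2
from station import env, vision, job
def cap(n,f):
    s=env.read_state(); d=vision.get_image(n); cv2.imwrite('pics/'+f,d['image']); np.save('pics/'+f[:-4]+'.npy',dict(d=d,s=s),allow_pickle=True); return d,s
def load(f): 
    o=np.load('pics/'+f+'.npy',allow_pickle=True).item(); return o['d'],o['s']
def Rq(q): 
    from scipy.spatial.transform import Rotation as R
    return R.from_quat([q[1],q[2],q[3],q[0]]).as_matrix()
def cam(d,s):
    if 'hand_eye' in d:
        H=np.array(d['hand_eye']); T=np.eye(4); T[:3,:3]=Rq(s['orientation']); T[:3,3]=s['ee_pos']
        C=T@H; return C[:3,:3],C[:3,3]
    R=np.array(d['R']); return R.T,-R.T@np.array(d['t'])
def ray(d,s,u,v,z):
    A,c=cam(d,s); r=A@np.array([(u-d['cx'])/d['fx'],(v-d['cy'])/d['fy'],1]); return c+r*(z-c[2])/r[2]
def proj(d,s,X):
    A,c=cam(d,s); p=A.T@(np.array(X)-c); return d['cx']+d['fx']*p[0]/p[2], d['cy']+d['fy']*p[1]/p[2]
E
python3 - <<'E'
from h import *
a,_=cap('top','top0.png'); b,_=cap('scene','scene0.png')
for d in (a,b): print(d['fx'],d['cx'],d['cy'],np.round(cam(d,None)[1],3))
cv2.imwrite('pics/v1.png',cv2.resize(a['image'],(800,600),interpolation=cv2.INTER_CUBIC))
cv2.imwrite('pics/v2.png',cv2.resize(b['image'],(800,600),interpolation=cv2.INTER_CUBIC))
s=env.read_state(); print(s['ee_pos'],s['orientation'],s['time'])
print(np.round(Rq(s['orientation']),3))
E
```

```text
pics
468.5634938566525 256.8456403690277 188.1149996107773 [0.377 0.008 1.262]
427.7935617913556 257.14947672300485 198.76738140523588 [1.208 0.546 0.974]
[ 0.13744898 -0.60947637  0.40402878] [-6.31640249e-04  9.93855470e-01  1.10683796e-01 -5.62319303e-05] 0.1
[[ 0.975  0.22  -0.   ]
 [ 0.22  -0.975  0.001]
 [ 0.    -0.001 -1.   ]]
```

View pics/v1.png

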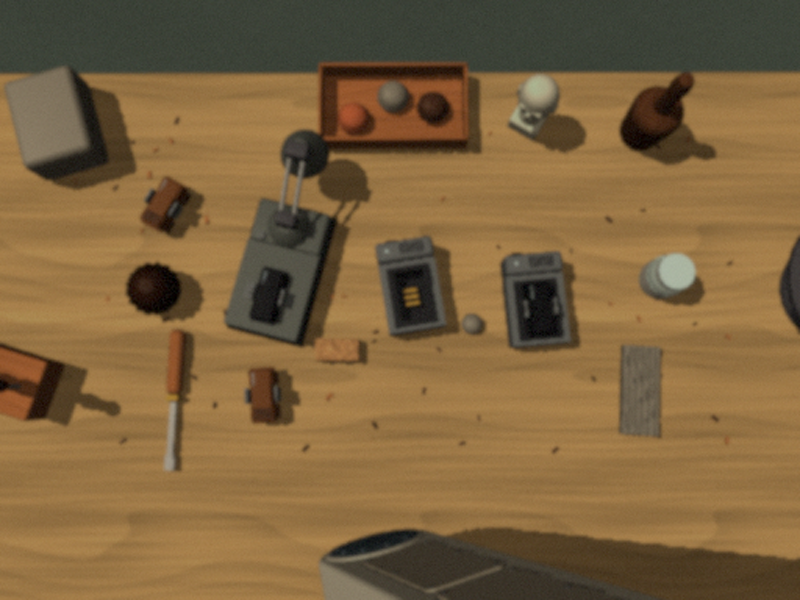

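View pics/v2.png

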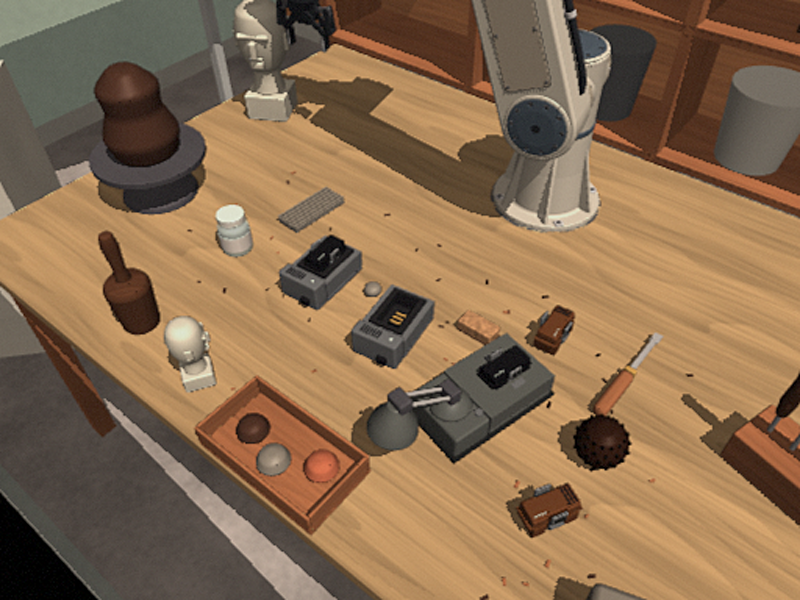

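The top picture (800x600) shows the candidates:
- **Dark cover in the lamp foot:** (270,293). This is the one I want.
- **Brown look-alikes:** (165,203) and (263,393).
- **Latched cover in the full charger:** (537,305).
- **Empty charger:** (412,293), with the gold contacts visible.

I'll check the choice in one close crop.

Run:
```python
from h import *
d,s=load('top0'); im=d['image']
c=im[115:225,140:300]; c=cv2.convertScaleAbs(c,alpha=1.8,beta=10)
cv2.imwrite('pics/v3.png',cv2.resize(c,None,fx=5,fy=5,interpolation=cv2.INTER_CUBIC))
k=1.5625
for n,pts,z in [('foot',[(260,200),(335,218),(302,343),(227,325)],.056),('cov',[(270,293)],.079),('chg',[(377,243),(432,237),(447,328),(388,336)],.05)]:
    print(n,[np.round(ray(d,s,u/k,v/k,z)[:2],3) for u,v in pts])
```

```text
foot [array([0.699, 0.244]), array([0.667, 0.117]), array([0.457, 0.169]), array([0.487, 0.293])]
cov [array([0.537, 0.219])]
chg [array([0.625, 0.046]), array([ 0.635, -0.047]), array([ 0.481, -0.07 ]), array([0.468, 0.027])]
```

View pics/v3.png

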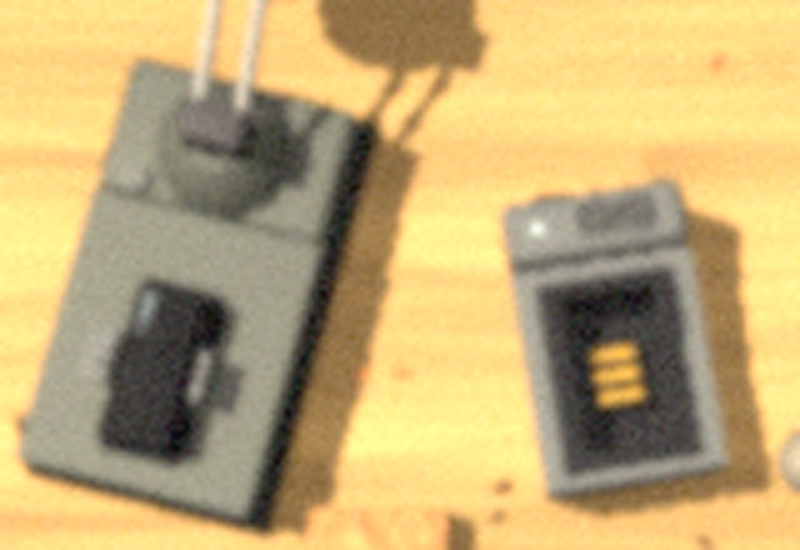

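The crop shows a dark cover in the lamp's foot at about (170,375), with its raised top and tab visible. The charger to the right at about (615,370) has an empty bay with gold contacts. The choice is confirmed, so I'll plan the transit.

```bash
cat >> h.py <<'E'
def plan(x,y,z,yaw,n,s=None):
    "rows (tool frame) from the present pose to TCP x,y,z with tool x at yaw, tool down; shift in equal world steps"
    from scipy.spatial.transform import Rotation as R
    s=s or env.read_state(); M=Rq(s['orientation']); p=np.array(s['ee_pos'])
    T=np.array([[np.cos(yaw),np.sin(yaw),0],[np.sin(yaw),-np.cos(yaw),0],[0,0,-1]])
    w=R.from_matrix(M.T@T).as_rotvec(); st=(np.array([x,y,z])-p)/n
    for i in range(n):
        Mi=M@R.from_rotvec(w*i/n).as_matrix(); print(np.round(Mi.T@st,4),np.round(w/n,4))
E
python3 - <<'E'
from h import *
d,s=cap('wrist','w0.png'); print(np.round(d['hand_eye'],3),d['fx'],d['cx'],d['cy'])
plan(.49,.226,.40,-.237,20)
E
```

```text
[[ 0.    -0.958 -0.286  0.073]
 [ 1.     0.     0.     0.   ]
 [-0.    -0.286  0.958  0.03 ]
 [ 0.     0.     0.     1.   ]] 305.98789002335184 251.73206777656716 194.15618918023588
[ 0.0264 -0.0369  0.0002] [-0.0001  0.      0.0229]
[ 0.0255 -0.0375  0.0002] [-0.0001  0.      0.0229]
[ 0.0247 -0.038   0.0002] [-0.0001  0.      0.0229]
[ 0.0238 -0.0386  0.0002] [-0.0001  0.      0.0229]
[ 0.0229 -0.0391  0.0002] [-0.0001  0.      0.0229]
[ 0.022  -0.0397  0.0002] [-0.0001  0.      0.0229]
[ 0.0211 -0.0401  0.0002] [-0.0001  0.      0.0229]
[ 0.0201 -0.0406  0.0002] [-0.0001  0.      0.0229]
[ 0.0192 -0.0411  0.0002] [-0.0001  0.      0.0229]
[ 0.0183 -0.0415  0.0002] [-0.0001  0.      0.0229]
[ 0.0173 -0.0419  0.0002] [-0.0001  0.      0.0229]
[ 0.0163 -0.0423  0.0002] [-0.0001  0.      0.0229]
[ 0.0154 -0.0427  0.0002] [-0.0001  0.      0.0229]
[ 0.0144 -0.043   0.0002] [-0.0001  0.      0.0229]
[ 0.0134 -0.0433  0.0002] [-0.0001  0.      0.0229]
[ 0.0124 -0.0436  0.0002] [-0.0001  0.      0.0229]
[ 0.0114 -0.0439  0.0002] [-0.0001  0.      0.0229]
[ 0.0104 -0.0441  0.0002] [-0.0001  0.      0.0229]
[ 0.0094 -0.0444  0.0002] [-0.0001  0.      0.0229]
[ 0.0084 -0.0446  0.0002] [-0.0001  0.      0.0229]
```

Run:
```python
from h import *
plan(.53,-.014,.40,.134,15)
```

```text
[ 0.0343 -0.033   0.0003] [-0.0001  0.      0.0059]
[ 0.0341 -0.0332  0.0003] [-0.0001  0.      0.0059]
[ 0.0339 -0.0334  0.0003] [-0.0001  0.      0.0059]
[ 0.0337 -0.0336  0.0003] [-0.0001  0.      0.0059]
[ 0.0335 -0.0338  0.0003] [-0.0001  0.      0.0059]
[ 0.0333 -0.034   0.0003] [-0.0001  0.      0.0059]
[ 0.0331 -0.0342  0.0003] [-0.0001  0.      0.0059]
[ 0.0329 -0.0343  0.0003] [-0.0001  0.      0.0059]
[ 0.0327 -0.0345  0.0003] [-0.0001  0.      0.0059]
[ 0.0325 -0.0347  0.0003] [-0.0001  0.      0.0059]
[ 0.0323 -0.0349  0.0003] [-0.0001  0.      0.0059]
[ 0.0321 -0.0351  0.0003] [-0.0001  0.      0.0059]
[ 0.0319 -0.0353  0.0003] [-0.0001  0.      0.0059]
[ 0.0317 -0.0355  0.0003] [-0.0001  0.      0.0059]
[ 0.0314 -0.0357  0.0003] [-0.0001  0.      0.0059]
```

play_rows:
  steps:
    - {"tx": 0.034,"ty": -0.033,"wz": 0.006}
    - {"tx": 0.034,"ty": -0.033,"wz": 0.006}
    - {"tx": 0.034,"ty": -0.033,"wz": 0.006}
    - {"tx": 0.034,"ty": -0.034,"wz": 0.006}
    - {"tx": 0.034,"ty": -0.034,"wz": 0.006}
  grip: 0.085

```text
schema error: expected keys tx, ty, tz, wx, wy, wz
```

play_rows:
  steps:
    - {"tx": 0.033,"ty": -0.034,"wz": 0.006}
    - {"tx": 0.033,"ty": -0.034,"wz": 0.006}
    - {"tx": 0.033,"ty": -0.034,"wz": 0.006}
    - {"tx": 0.033,"ty": -0.035,"wz": 0.006}
    - {"tx": 0.033,"ty": -0.035,"wz": 0.006}

```text
schema error: expected keys tx, ty, tz, wx, wy, wz
```

play_rows:
  steps:
    - {"tx": 0.032,"ty": -0.035,"wz": 0.006}
    - {"tx": 0.032,"ty": -0.035,"wz": 0.006}
    - {"tx": 0.032,"ty": -0.035,"wz": 0.006}
    - {"tx": 0.031,"ty": -0.036,"wz": 0.006}
    - {"tx": 0.031,"ty": -0.036,"wz": 0.006}

```text
schema error: expected keys tx, ty, tz, wx, wy, wz
```

play_rows:
  steps:
    - {}
    - {}
    - {}
    - {}
    - {}

```text
schema error: expected keys tx, ty, tz, wx, wy, wz
```

Run:
```python
from h import *
d,s=cap('wrist','w1.png'); print(s['time'],s['ee_pos'],s['wrist_force'])
cv2.imwrite('pics/v4.png',cv2.resize(d['image'],(800,600),interpolation=cv2.INTER_CUBIC))
plan(.535,.216,.40,-.237,10)
```

```text
0.15 [ 0.13746718 -0.60950898  0.4041192 ] [0.16723951 0.44876284 0.2859135 ]
[ 0.0569 -0.0718  0.0005] [-0.0001  0.      0.0459]
[ 0.0536 -0.0743  0.0005] [-0.0001  0.      0.0459]
[ 0.0501 -0.0767  0.0005] [-0.0001  0.      0.0459]
[ 0.0466 -0.0789  0.0005] [-0.0001  0.      0.0459]
[ 0.0429 -0.081   0.0005] [-0.0001  0.      0.0459]
[ 0.0391 -0.0829  0.0005] [-0.0001  0.      0.0459]
[ 0.0353 -0.0846  0.0005] [-0.0001  0.      0.0459]
[ 0.0314 -0.0861  0.0004] [-0.0001  0.      0.0459]
[ 0.0274 -0.0874  0.0004] [-0.0001  0.      0.0459]
[ 0.0233 -0.0886  0.0004] [-0.0001  0.      0.0459]
```

View pics/v4.png

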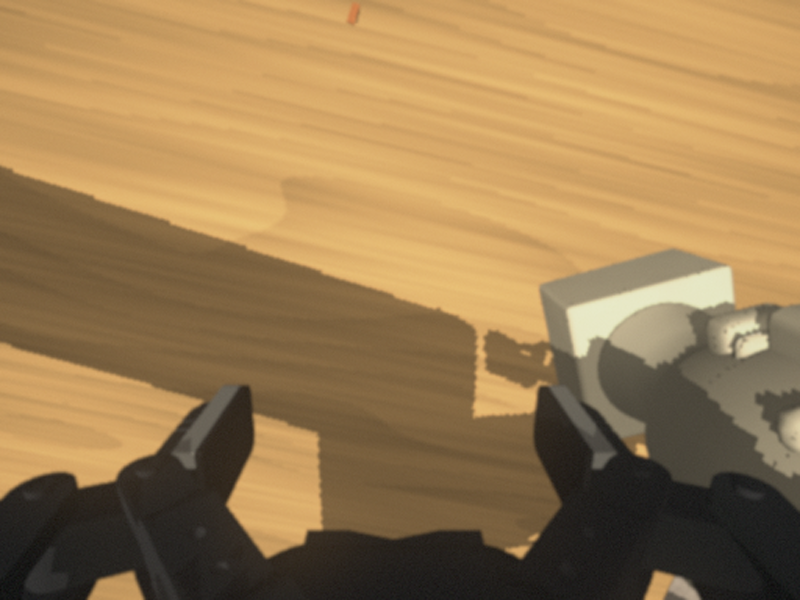

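The calls were refused because every row needs all six keys. The view shows only bare bench, with a bust at lower right (640,330), away from my path.

play_rows:
  steps:
    - {"tx": 0.034,"ty": -0.033,"tz": 0,"wx": 0,"wy": 0,"wz": 0.006}
    - {"tx": 0.034,"ty": -0.033,"tz": 0,"wx": 0,"wy": 0,"wz": 0.006}
    - {"tx": 0.034,"ty": -0.033,"tz": 0,"wx": 0,"wy": 0,"wz": 0.006}
    - {"tx": 0.034,"ty": -0.034,"tz": 0,"wx": 0,"wy": 0,"wz": 0.006}
    - {"tx": 0.034,"ty": -0.034,"tz": 0,"wx": 0,"wy": 0,"wz": 0.006}
  grip: 0.085

```text
time: 0.82
ee_pos: [0.2696, -0.4096, 0.4047]
orientation: [0.0, 0.995, 0.096, 0.0]
wrist_force: [-0.1, -0.2, -0.1]
opening: 0.0851
gripper_force: 0.0
```

play_rows:
  steps:
    - {"tx": 0.033,"ty": -0.034,"tz": 0,"wx": 0,"wy": 0,"wz": 0.006}
    - {"tx": 0.033,"ty": -0.034,"tz": 0,"wx": 0,"wy": 0,"wz": 0.006}
    - {"tx": 0.033,"ty": -0.034,"tz": 0,"wx": 0,"wy": 0,"wz": 0.006}
    - {"tx": 0.033,"ty": -0.035,"tz": 0,"wx": 0,"wy": 0,"wz": 0.006}
    - {"tx": 0.033,"ty": -0.035,"tz": 0,"wx": 0,"wy": 0,"wz": 0.006}

```text
time: 1.45
ee_pos: [0.4012, -0.2108, 0.4048]
orientation: [0.0, 0.997, 0.081, 0.0]
wrist_force: [1.6, -0.1, 0.3]
opening: 0.0851
gripper_force: 0.0
```

play_rows:
  steps:
    - {"tx": 0.032,"ty": -0.035,"tz": 0,"wx": 0,"wy": 0,"wz": 0.006}
    - {"tx": 0.032,"ty": -0.035,"tz": 0,"wx": 0,"wy": 0,"wz": 0.006}
    - {"tx": 0.032,"ty": -0.035,"tz": 0,"wx": 0,"wy": 0,"wz": 0.006}
    - {"tx": 0.031,"ty": -0.036,"tz": 0,"wx": 0,"wy": 0,"wz": 0.006}
    - {"tx": 0.031,"ty": -0.036,"tz": 0,"wx": 0,"wy": 0,"wz": 0.006}

```text
time: 2.08
ee_pos: [0.531, -0.0121, 0.4047]
orientation: [0.0, 0.998, 0.066, 0.0]
wrist_force: [0.5, -0.0, -0.1]
opening: 0.0852
gripper_force: 0.0
```

play_rows:
  steps:
    - {"tx": 0,"ty": 0,"tz": 0,"wx": 0,"wy": 0,"wz": 0}
    - {"tx": 0,"ty": 0,"tz": 0,"wx": 0,"wy": 0,"wz": 0}
    - {"tx": 0,"ty": 0,"tz": 0,"wx": 0,"wy": 0,"wz": 0}
    - {"tx": 0,"ty": 0,"tz": 0,"wx": 0,"wy": 0,"wz": 0}
    - {"tx": 0,"ty": 0,"tz": 0,"wx": 0,"wy": 0,"wz": 0}

```text
time: 2.7
ee_pos: [0.5302, -0.0142, 0.4048]
orientation: [0.0, 0.998, 0.065, 0.0]
wrist_force: [-0.3, 0.4, -0.2]
opening: 0.0849
gripper_force: 0.0
```

Run:
```python
from h import *
d,s=cap('wrist','w1.png'); print(s['time'],s['ee_pos'],s['wrist_force'])
cv2.imwrite('pics/v5.png',cv2.resize(d['image'],(800,600),interpolation=cv2.INTER_CUBIC))
plan(.535,.216,.40,-.237,5)
```

```text
2.7 [ 0.53020676 -0.0141777   0.40482843] [-0.34876012  0.40008424 -0.17538263]
[ 0.007  -0.0455  0.001 ] [-0.     -0.      0.0736]
[ 0.0036 -0.0459  0.001 ] [-0.     -0.      0.0736]
[ 0.0002 -0.046   0.001 ] [-0.     -0.      0.0736]
[-0.0032 -0.0459  0.001 ] [-0.     -0.      0.0736]
[-0.0065 -0.0456  0.001 ] [-0.     -0.      0.0736]
```

View pics/v5.png

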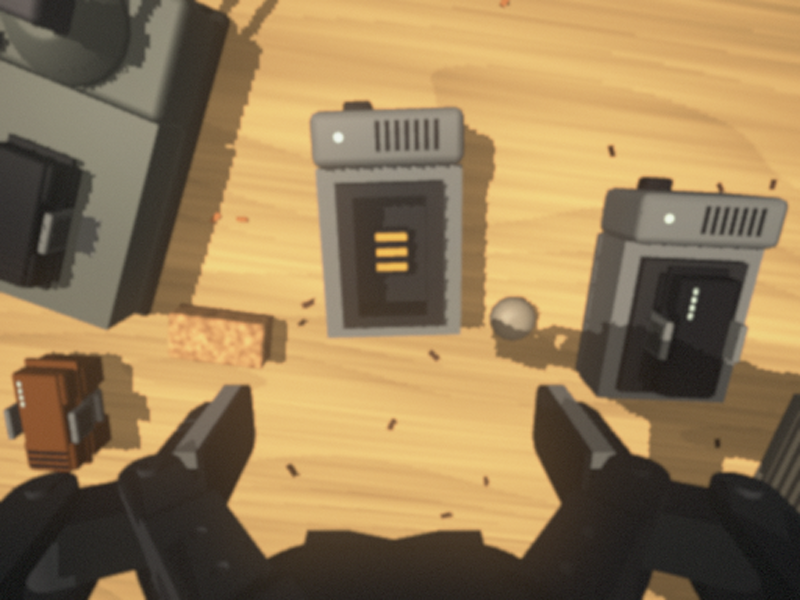

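The wrist view shows the empty charger. Its cup outline runs through (334,182), (446,180), (449,327) and (342,332), and the charger's front top edge runs from (328,336) to (461,331). The cover is at the left edge at (40,215). Next I go over the lamp.

play_rows:
  steps:
    - {"tx": 0.007,"ty": -0.0455,"tz": 0,"wx": 0,"wy": 0,"wz": 0.0736}
    - {"tx": 0.0036,"ty": -0.046,"tz": 0,"wx": 0,"wy": 0,"wz": 0.0736}
    - {"tx": 0,"ty": -0.046,"tz": 0,"wx": 0,"wy": 0,"wz": 0.0736}
    - {"tx": -0.003,"ty": -0.046,"tz": 0,"wx": 0,"wy": 0,"wz": 0.0736}
    - {"tx": -0.0065,"ty": -0.0455,"tz": 0,"wx": 0,"wy": 0,"wz": 0.0736}

```text
time: 3.38
ee_pos: [0.535, 0.2179, 0.4048]
orientation: [-0.0, 0.993, -0.119, 0.0]
wrist_force: [-0.1, -0.1, 0.3]
opening: 0.0849
gripper_force: 0.0
```

play_rows:
  steps:
    - {"tx": 0,"ty": 0,"tz": 0.01,"wx": 0,"wy": 0,"wz": 0}
    - {"tx": 0,"ty": 0,"tz": 0.01,"wx": 0,"wy": 0,"wz": 0}
    - {"tx": 0,"ty": 0,"tz": 0,"wx": 0,"wy": 0,"wz": 0}
    - {"tx": 0,"ty": 0,"tz": 0,"wx": 0,"wy": 0,"wz": 0}
    - {"tx": 0,"ty": 0,"tz": 0,"wx": 0,"wy": 0,"wz": 0}

```text
time: 4.0
ee_pos: [0.5353, 0.216, 0.3851]
orientation: [-0.0, 0.993, -0.118, 0.0]
wrist_force: [0.1, 0.3, 0.4]
opening: 0.085
gripper_force: 0.0
```

Run:
```python
from h import *
d,s=load('w1'); k=1.5625
for z in (.05,.056,.062):
    c=np.array([ray(d,s,u/k,v/k,z)[:2] for u,v in [(334,182),(446,180),(449,327),(342,332)]]); 
    print(z,np.round(c.mean(0),4),'L',np.linalg.norm(c[0]-c[3]),np.linalg.norm(c[1]-c[2]),'W',np.linalg.norm(c[0]-c[1]),np.linalg.norm(c[3]-c[2]),'yaw',[np.arctan2(*(a-b)[::-1]) for a,b in ((c[0],c[3]),(c[1],c[2]))],[np.arctan2(*(a-b)[::-1])-np.pi/2 for a,b in((c[0],c[1]),(c[3],c[2]))])
c=np.array([ray(d,s,u/k,v/k,.05)[:2] for u,v in [(328,336),(461,331),(462,168),(316,168)]]); print(c, np.linalg.norm(c[0]-c[1]))
d,s=cap('wrist','w2.png'); print(s['time'],s['ee_pos'])
cv2.imwrite('pics/v6.png',cv2.resize(d['image'],(800,600),interpolation=cv2.INTER_CUBIC))
```

```text
0.05 [ 0.5383 -0.0129] L 0.10493291636283564 0.10251856866192553 W 0.07368946340042681 0.07711451861591952 yaw [np.float64(0.15077501685911837), np.float64(0.1838539578385424)] [np.float64(0.1486132052214295), np.float64(0.18074959074204044)]
0.056 [ 0.5395 -0.0128] L 0.1029920611694926 0.10062236961115702 W 0.07232649186877853 0.0756881967416629 yaw [np.float64(0.15077501685911837), np.float64(0.18385395783854228)] [np.float64(0.14861320522143084), np.float64(0.18074959074204022)]
0.062 [ 0.5407 -0.0126] L 0.10105120597614957 0.09872617056038835 W 0.0709635203371302 0.07426187486740626 yaw [np.float64(0.1507750168591184), np.float64(0.1838539578385423)] [np.float64(0.14861320522143084), np.float64(0.1807495907420411)]
[[ 0.47586911  0.02611896]
 [ 0.4922317  -0.06853618]
 [ 0.60376777 -0.04984603]
 [ 0.59128693  0.04465589]] 0.09605899476502247
4.0 [0.53528376 0.21600015 0.38506453]
```

View pics/v6.png

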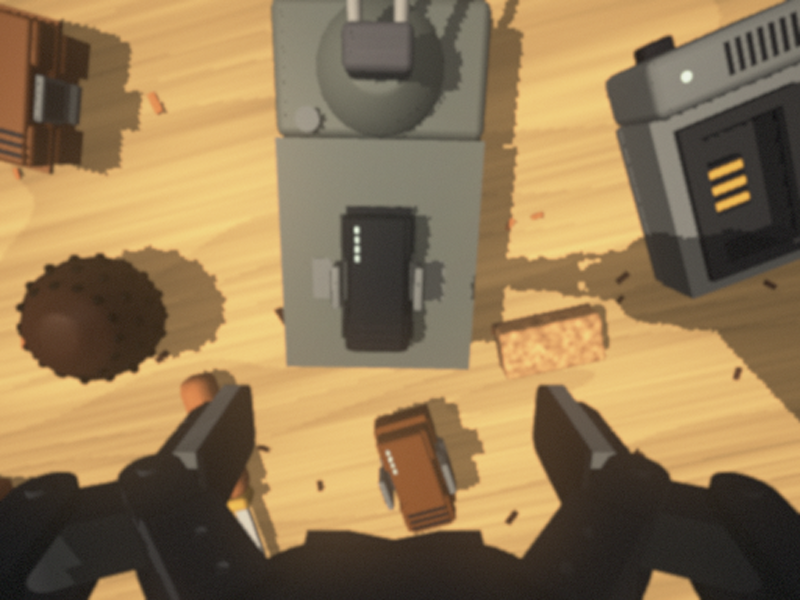

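The view has the lamp nearly square to the tool. The deck's front edge runs from (287,365) to (469,368). The cover's top runs from x 343 to 412 and y 208 to 350, with tabs at (336,285) and (418,287).

Run:
```python
from h import *
d,s=load('w2'); k=1.5625
f=lambda L,z: np.array([ray(d,s,u/k,v/k,z)[:2] for u,v in L])
c=f([(287,365),(469,368),(484,140),(277,138)],.056); print('deck',np.round(c,4),np.linalg.norm(c[0]-c[1]),np.linalg.norm(c[2]-c[3]))
yaws=[np.arctan2(*(c[3]-c[0])[::-1]),np.arctan2(*(c[2]-c[1])[::-1]),np.arctan2(*(c[0]-c[1])[::-1])-np.pi/2,np.arctan2(*(c[3]-c[2])[::-1])-np.pi/2]; print(yaws)
y=-.237; print('bay from deck',(c[0]+c[1])/2+.067*np.array([np.cos(y),np.sin(y)]))
c=f([(343,210),(412,208),(411,348),(345,348)],.079); print('cov',c.mean(0),np.linalg.norm(c[0]-c[3]),np.linalg.norm(c[0]-c[1]),np.arctan2(*(c[0]+c[1]-c[2]-c[3])[::-1]))
t=f([(336,285),(418,287)],.081); print('tabs',t.mean(0),np.linalg.norm(t[0]-t[1]),np.arctan2(*(t[0]-t[1])[::-1])-np.pi/2)
im=d['image'][120:240,170:310]
cv2.imwrite('pics/v7.png',cv2.resize(cv2.convertScaleAbs(im,alpha=1.8,beta=10),None,fx=5,fy=5,interpolation=cv2.INTER_CUBIC))
```

```text
deck [[0.4941 0.3001]
 [0.463  0.1805]
 [0.605  0.144 ]
 [0.6348 0.2627]] 0.123497438739527 0.12237953954651859
[np.float64(-0.2595562578278408), np.float64(-0.25186567295374696), np.float64(-0.25449003248205204), np.float64(-0.2457397417939282)]
bay from deck [0.54367449 0.22456388]
cov [0.54160388 0.22396324] 0.08422589474313394 0.03923187614676613 -0.24227050945202125
tabs [0.53949804 0.22486939] 0.04845493138475712 -0.261767286565199
```

View pics/v7.png

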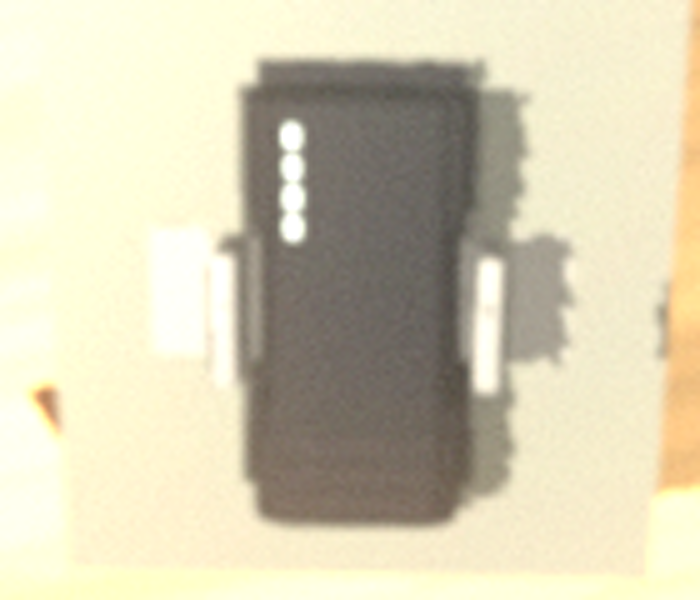

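The crop shows the cover clearly: tab outer faces at crop (210,318) and (502,322), raised top from x 248 to 470.

Run:
```python
from h import *
d,s=load('w2')
f=lambda L,z: np.array([ray(d,s,170+u/5,120+v/5,z)[:2] for u,v in L])
t=f([(210,318),(502,322)],.081); print('tabs',t.mean(0),np.linalg.norm(t[0]-t[1]),np.arctan2(*(t[0]-t[1])[::-1])-np.pi/2)
t=f([(248,95),(470,95),(455,515),(262,515)],.079); print('top',t.mean(0),np.linalg.norm(t[0]-t[3]),np.linalg.norm(t[0]-t[1]))
plan(.5410,.2245,.285,-.25,5)
```

```text
tabs [0.53862845 0.22516897] 0.0539648811980008 -0.2507431218250873
top [0.53923155 0.22457075] 0.08046055182334712 0.03960938687933922
[ 0.0007 -0.0019  0.02  ] [-0.0001 -0.0001  0.0026]
[ 0.0007 -0.0019  0.02  ] [-0.0001 -0.0001  0.0026]
[ 0.0007 -0.0019  0.02  ] [-0.0001 -0.0001  0.0026]
[ 0.0007 -0.0019  0.02  ] [-0.0001 -0.0001  0.0026]
[ 0.0007 -0.0019  0.02  ] [-0.0001 -0.0001  0.0026]
```

play_rows:
  steps:
    - {"tx": 0.0005,"ty": -0.002,"tz": 0.03,"wx": 0,"wy": 0,"wz": 0.0026}
    - {"tx": 0.0005,"ty": -0.002,"tz": 0.03,"wx": 0,"wy": 0,"wz": 0.0026}
    - {"tx": 0.0005,"ty": -0.002,"tz": 0.03,"wx": 0,"wy": 0,"wz": 0.0026}
    - {"tx": 0.0005,"ty": -0.002,"tz": 0.02,"wx": 0,"wy": 0,"wz": 0.0026}
    - {"tx": 0.0005,"ty": -0.002,"tz": 0.015,"wx": 0,"wy": 0,"wz": 0.0026}

```text
time: 4.68
ee_pos: [0.5399, 0.2256, 0.259]
orientation: [0.0, 0.992, -0.124, -0.0]
wrist_force: [0.3, -0.6, 1.3]
opening: 0.0853
gripper_force: 0.0
```

play_rows:
  steps:
    - {"tx": 0,"ty": 0,"tz": 0.01,"wx": 0,"wy": 0,"wz": 0}
    - {"tx": 0,"ty": 0,"tz": 0.01,"wx": 0,"wy": 0,"wz": 0}
    - {"tx": 0,"ty": 0,"tz": 0.005,"wx": 0,"wy": 0,"wz": 0}
    - {"tx": 0,"ty": 0,"tz": 0,"wx": 0,"wy": 0,"wz": 0}
    - {"tx": 0,"ty": 0,"tz": 0,"wx": 0,"wy": 0,"wz": 0}

```text
time: 5.3
ee_pos: [0.54, 0.2258, 0.2351]
orientation: [-0.0, 0.992, -0.124, 0.0]
wrist_force: [0.3, -0.7, 0.3]
opening: 0.0852
gripper_force: 0.0
```

Run:
```python
from h import *
d,s=cap('wrist','w3.png'); print(s['time'],s['ee_pos'],s['wrist_force'])
cv2.imwrite('pics/v8.png',cv2.resize(cv2.convertScaleAbs(d['image'],alpha=1.6,beta=10),(800,600),interpolation=cv2.INTER_CUBIC))
plan(.540,.2248,.23,-.25,1)
```

```text
5.3 [0.54004758 0.2257803  0.2350881 ] [ 0.27655352 -0.69906004  0.29691921]
[0.0002 0.0009 0.0051] [-0.0004 -0.0006  0.0008]
```

View pics/v8.png

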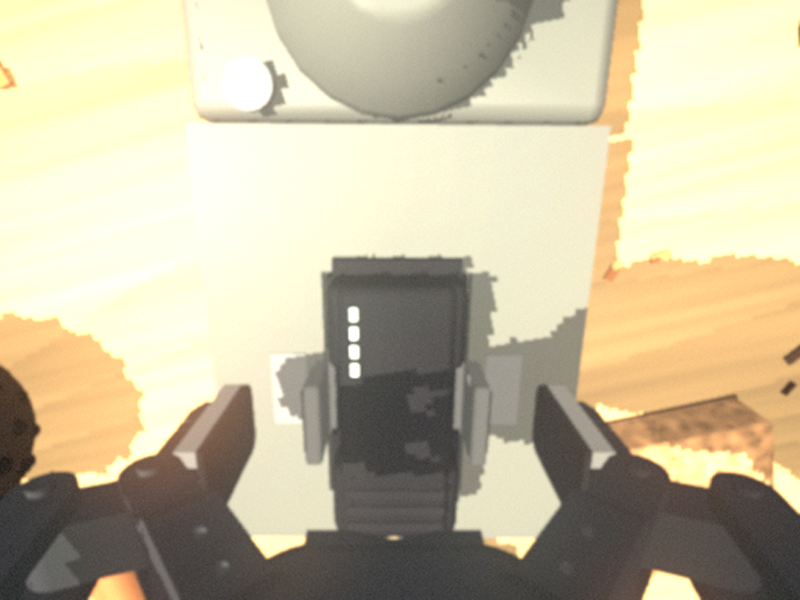

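The fingers straddle both tabs, with tabs at (313,410) and (480,410) and fingers at (240,400) and (550,400). I'll quickly check the fore-aft centring.

Run:
```python
from h import *
d,s=load('w3'); k=1.5625; M=Rq(s['orientation'])
for u,v,z in [(303,362,.081),(305,462,.060),(490,362,.081),(488,462,.060),(325,275,.079),(468,275,.079)]:
    print(np.round((M.T@(ray(d,s,u/k,v/k,z)-s['ee_pos']))[:2]*1e3,1))
```

```text
[ 18.8 -25.2]
[-28.3 -30.9]
[18.8 27.2]
[-28.3  33.3]
[ 43.3 -18.4]
[43.4 20.2]
```

play_rows:
  steps:
    - {"tx": 0.001,"ty": 0.001,"tz": 0.003,"wx": 0,"wy": 0,"wz": 0}
    - {"tx": 0,"ty": 0,"tz": 0.002,"wx": 0,"wy": 0,"wz": 0}
    - {"tx": 0,"ty": 0,"tz": 0,"wx": 0,"wy": 0,"wz": 0}
    - {"tx": 0,"ty": 0,"tz": 0,"wx": 0,"wy": 0,"wz": 0}
    - {"tx": 0,"ty": 0,"tz": 0,"wx": 0,"wy": 0,"wz": 0}
  grip: 0.058

```text
time: 5.98
ee_pos: [0.5406, 0.2245, 0.2297]
orientation: [-0.0, 0.992, -0.124, 0.0]
wrist_force: [0.6, 0.2, -0.1]
opening: 0.0582
gripper_force: 0.0
```

play_rows:
  steps:
    - {"tx": 0,"ty": 0,"tz": 0,"wx": 0,"wy": 0,"wz": 0}
    - {"tx": 0,"ty": 0,"tz": 0,"wx": 0,"wy": 0,"wz": 0}
    - {"tx": 0,"ty": 0,"tz": 0,"wx": 0,"wy": 0,"wz": 0}
    - {"tx": 0,"ty": 0,"tz": 0,"wx": 0,"wy": 0,"wz": 0}
    - {"tx": 0,"ty": 0,"tz": 0,"wx": 0,"wy": 0,"wz": 0}
  grip: 0.042

```text
time: 6.6
ee_pos: [0.5408, 0.2248, 0.2307]
orientation: [-0.0, 0.992, -0.124, 0.0]
wrist_force: [-3.4, 0.7, 10.1]
opening: 0.0428
gripper_force: 50.2
```

play_rows:
  steps:
    - {"tx": 0,"ty": 0,"tz": 0,"wx": 0,"wy": 0,"wz": 0}
    - {"tx": 0,"ty": 0,"tz": 0,"wx": 0,"wy": 0,"wz": 0}
    - {"tx": 0,"ty": 0,"tz": 0,"wx": 0,"wy": 0,"wz": 0}
    - {"tx": 0,"ty": 0,"tz": 0,"wx": 0,"wy": 0,"wz": 0}
    - {"tx": 0,"ty": 0,"tz": 0,"wx": 0,"wy": 0,"wz": 0}

```text
time: 7.22
ee_pos: [0.5408, 0.2248, 0.2307]
orientation: [-0.0, 0.992, -0.124, 0.0]
wrist_force: [-3.1, 0.6, 10.5]
opening: 0.0434
gripper_force: 50.2
```

The tabs read as fully pressed (opening 43 mm, grip 50 N). I'll lift gently first and watch the force.

play_rows:
  steps:
    - {"tx": 0,"ty": 0,"tz": -0.001,"wx": 0,"wy": 0,"wz": 0}
    - {"tx": 0,"ty": 0,"tz": -0.001,"wx": 0,"wy": 0,"wz": 0}
    - {"tx": 0,"ty": 0,"tz": -0.001,"wx": 0,"wy": 0,"wz": 0}
    - {"tx": 0,"ty": 0,"tz": 0,"wx": 0,"wy": 0,"wz": 0}
    - {"tx": 0,"ty": 0,"tz": 0,"wx": 0,"wy": 0,"wz": 0}

```text
time: 7.85
ee_pos: [0.5407, 0.2247, 0.2327]
orientation: [-0.0, 0.992, -0.124, 0.0]
wrist_force: [-0.2, 3.7, 3.1]
opening: 0.0429
gripper_force: 49.3
```

play_rows:
  steps:
    - {"tx": 0,"ty": 0,"tz": -0.001,"wx": 0,"wy": 0,"wz": 0}
    - {"tx": 0,"ty": 0,"tz": -0.001,"wx": 0,"wy": 0,"wz": 0}
    - {"tx": 0,"ty": 0,"tz": -0.002,"wx": 0,"wy": 0,"wz": 0}
    - {"tx": 0,"ty": 0,"tz": 0,"wx": 0,"wy": 0,"wz": 0}
    - {"tx": 0,"ty": 0,"tz": 0,"wx": 0,"wy": 0,"wz": 0}

```text
time: 8.48
ee_pos: [0.5403, 0.2242, 0.2363]
orientation: [0.0, 0.992, -0.124, -0.0]
wrist_force: [0.3, 0.5, -3.3]
opening: 0.0426
gripper_force: 48.6
```

play_rows:
  steps:
    - {"tx": 0,"ty": 0,"tz": -0.006,"wx": 0,"wy": 0,"wz": 0}
    - {"tx": 0,"ty": 0,"tz": -0.015,"wx": 0,"wy": 0,"wz": 0}
    - {"tx": 0,"ty": 0,"tz": -0.025,"wx": 0,"wy": 0,"wz": 0}
    - {"tx": 0,"ty": 0,"tz": -0.015,"wx": 0,"wy": 0,"wz": 0}
    - {"tx": 0,"ty": 0,"tz": -0.007,"wx": 0,"wy": 0,"wz": 0}

```text
time: 9.1
ee_pos: [0.5408, 0.2246, 0.3062]
orientation: [-0.0, 0.992, -0.124, 0.001]
wrist_force: [0.7, 0.5, -2.8]
opening: 0.0431
gripper_force: 48.7
```

Run:
```python
from h import *
d,s=cap('wrist','w4.png'); print(s['time'],s['ee_pos'],s['wrist_force'])
plan(.5405,-.012,.305,.168,10)
```

```text
9.1 [0.54081455 0.22457901 0.30616648] [ 0.67346907  0.54715824 -2.76616653]
[0.0058 0.0229 0.0001] [-0.0001 -0.0002 -0.0417]
[0.0048 0.0232 0.0001] [-0.0001 -0.0002 -0.0417]
[0.0039 0.0233 0.0001] [-0.0001 -0.0002 -0.0417]
[0.0029 0.0235 0.0001] [-0.0001 -0.0002 -0.0417]
[0.0019 0.0236 0.0001] [-0.0001 -0.0002 -0.0417]
[0.0009 0.0236 0.0001] [-0.0001 -0.0002 -0.0417]
[-0.0001  0.0237  0.0001] [-0.0001 -0.0002 -0.0417]
[-0.0011  0.0236  0.0001] [-0.0001 -0.0002 -0.0417]
[-0.002   0.0236  0.0001] [-0.0001 -0.0002 -0.0417]
[-0.003   0.0235  0.0001] [-0.0001 -0.0002 -0.0417]
```

play_rows:
  steps:
    - {"tx": 0.006,"ty": 0.023,"tz": 0,"wx": 0,"wy": 0,"wz": -0.042}
    - {"tx": 0.005,"ty": 0.023,"tz": 0,"wx": 0,"wy": 0,"wz": -0.042}
    - {"tx": 0.004,"ty": 0.0235,"tz": 0,"wx": 0,"wy": 0,"wz": -0.042}
    - {"tx": 0.003,"ty": 0.0235,"tz": 0,"wx": 0,"wy": 0,"wz": -0.042}
    - {"tx": 0.002,"ty": 0.0235,"tz": 0,"wx": 0,"wy": 0,"wz": -0.042}

```text
time: 9.78
ee_pos: [0.5408, 0.1053, 0.304]
orientation: [0.0, 1.0, -0.019, -0.001]
wrist_force: [-0.1, -1.4, -2.7]
opening: 0.0428
gripper_force: 48.7
```

play_rows:
  steps:
    - {"tx": 0.001,"ty": 0.0235,"tz": 0,"wx": 0,"wy": 0,"wz": -0.042}
    - {"tx": 0,"ty": 0.0235,"tz": 0,"wx": 0,"wy": 0,"wz": -0.042}
    - {"tx": -0.001,"ty": 0.0235,"tz": 0,"wx": 0,"wy": 0,"wz": -0.042}
    - {"tx": -0.002,"ty": 0.0235,"tz": 0,"wx": 0,"wy": 0,"wz": -0.041}
    - {"tx": -0.003,"ty": 0.0235,"tz": 0,"wx": 0,"wy": 0,"wz": -0.041}

```text
time: 10.4
ee_pos: [0.5411, -0.0125, 0.3041]
orientation: [-0.0, 0.996, 0.085, -0.001]
wrist_force: [-0.7, -0.2, -4.4]
opening: 0.0429
gripper_force: 48.7
```

play_rows:
  steps:
    - {"tx": 0,"ty": 0,"tz": 0,"wx": 0,"wy": 0,"wz": 0}
    - {"tx": 0,"ty": 0,"tz": 0,"wx": 0,"wy": 0,"wz": 0}
    - {"tx": 0,"ty": 0,"tz": 0,"wx": 0,"wy": 0,"wz": 0}
    - {"tx": 0,"ty": 0,"tz": 0,"wx": 0,"wy": 0,"wz": 0}
    - {"tx": 0,"ty": 0,"tz": 0,"wx": 0,"wy": 0,"wz": 0}

```text
time: 11.02
ee_pos: [0.5414, -0.0114, 0.3047]
orientation: [-0.0, 0.996, 0.085, -0.0]
wrist_force: [0.3, 0.4, -2.6]
opening: 0.0429
gripper_force: 48.8
```

Run:
```python
from h import *
d,s=cap('wrist','w5.png'); print(s['time'],s['ee_pos'],s['wrist_force'])
im=cv2.convertScaleAbs(d['image'],alpha=1.5,beta=15)[60:384,100:412]
cv2.imwrite('pics/v9.png',cv2.resize(im,None,fx=1.85,fy=1.85,interpolation=cv2.INTER_CUBIC))
```

```text
11.025 [ 0.54141602 -0.01138942  0.30467814] [ 0.26856117  0.36655447 -2.56549885]
```

View pics/v9.png

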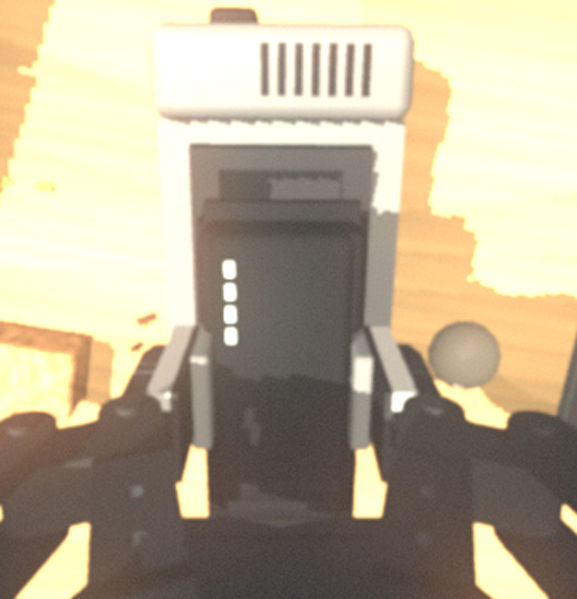

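The held cover's raised top back edge is at crop (205,225) to (365,228), with its rim just behind. The cup's back edge is at (190,147) to (374,147) and the mouth's back edge at (219,170) to (342,171). I'll compare the two in the tool frame.

Run:
```python
from h import *
d,s=load('w5'); M=Rq(s['orientation']); p=np.array(s['ee_pos'])
def T(L,z): return np.array([(M.T@(ray(d,s,100+u/1.85,60+v/1.85,z)-p))[:2]*1e3 for u,v in L])
for n,L,zs,off in [('raised',[(204,226),(364,228)],[.153],42),('rim',[(205,202),(362,202)],[.135],46),('tabs',[(192,345),(372,345)],[.155],0),
 ('cupback',[(190,147),(374,147)],[.05,.056,.062],49.5),('mouth',[(219,170),(342,171)],[.05,.056,.062],41),('side',[(160,122),(406,124)],[.05],60)]:
  for z in zs:
    t=T(L,z); print(n,z,'x-centre',round(t[:,0].mean()-off,1),'y-centre',round(t[:,1].mean(),1),'w',round(t[1,1]-t[0,1],1),'yaw',round((t[1,0]-t[0,0])/(t[1,1]-t[0,1]),3))
```

```text
raised 0.153 x-centre -0.4 y-centre 0.8 w 35.4 yaw -0.012
rim 0.135 x-centre -2.6 y-centre 0.8 w 39.3 yaw 0.0
tabs 0.155 x-centre 13.9 y-centre 0.4 w 41.7 yaw 0.0
cupback 0.05 x-centre -2.2 y-centre 0.6 w 72.2 yaw 0.0
cupback 0.056 x-centre -1.5 y-centre 0.6 w 70.3 yaw 0.0
cupback 0.062 x-centre -0.8 y-centre 0.6 w 68.3 yaw 0.0
mouth 0.05 x-centre -2.9 y-centre 0.0 w 48.8 yaw -0.008
mouth 0.056 x-centre -2.0 y-centre 0.0 w 47.5 yaw -0.008
mouth 0.062 x-centre -1.1 y-centre 0.0 w 46.2 yaw -0.008
side 0.05 x-centre -3.5 y-centre 1.0 w 95.4 yaw -0.008
```

play_rows:
  steps:
    - {"tx": -0.0007,"ty": -0.0003,"tz": 0.008,"wx": 0,"wy": 0,"wz": 0}
    - {"tx": 0,"ty": 0,"tz": 0.012,"wx": 0,"wy": 0,"wz": 0}
    - {"tx": 0,"ty": 0,"tz": 0.01,"wx": 0,"wy": 0,"wz": 0}
    - {"tx": 0,"ty": 0,"tz": 0.006,"wx": 0,"wy": 0,"wz": 0}
    - {"tx": 0,"ty": 0,"tz": 0,"wx": 0,"wy": 0,"wz": 0}

```text
time: 11.7
ee_pos: [0.5405, -0.0116, 0.268]
orientation: [-0.0, 0.996, 0.084, -0.001]
wrist_force: [-0.3, -0.7, -2.1]
opening: 0.043
gripper_force: 48.8
```

play_rows:
  steps:
    - {"tx": 0,"ty": 0,"tz": 0.001,"wx": 0,"wy": 0,"wz": 0}
    - {"tx": 0,"ty": 0,"tz": 0.001,"wx": 0,"wy": 0,"wz": 0}
    - {"tx": 0,"ty": 0,"tz": 0.001,"wx": 0,"wy": 0,"wz": 0}
    - {"tx": 0,"ty": 0,"tz": 0,"wx": 0,"wy": 0,"wz": 0}
    - {"tx": 0,"ty": 0,"tz": 0,"wx": 0,"wy": 0,"wz": 0}

```text
time: 12.32
ee_pos: [0.5407, -0.0116, 0.2657]
orientation: [0.0, 0.996, 0.084, 0.0]
wrist_force: [0.3, 0.0, -3.1]
opening: 0.0429
gripper_force: 48.8
```

play_rows:
  steps:
    - {"tx": 0,"ty": 0,"tz": 0.001,"wx": 0,"wy": 0,"wz": 0}
    - {"tx": 0,"ty": 0,"tz": 0.001,"wx": 0,"wy": 0,"wz": 0}
    - {"tx": 0,"ty": 0,"tz": 0.0005,"wx": 0,"wy": 0,"wz": 0}
    - {"tx": 0,"ty": 0,"tz": 0,"wx": 0,"wy": 0,"wz": 0}
    - {"tx": 0,"ty": 0,"tz": 0,"wx": 0,"wy": 0,"wz": 0}

```text
time: 12.95
ee_pos: [0.5407, -0.0116, 0.2632]
orientation: [-0.0, 0.996, 0.084, 0.0]
wrist_force: [-0.5, -0.3, -3.2]
opening: 0.0431
gripper_force: 48.8
```

play_rows:
  steps:
    - {"tx": 0,"ty": 0,"tz": 0.001,"wx": 0,"wy": 0,"wz": 0}
    - {"tx": 0,"ty": 0,"tz": 0.001,"wx": 0,"wy": 0,"wz": 0}
    - {"tx": 0,"ty": 0,"tz": 0.0005,"wx": 0,"wy": 0,"wz": 0}
    - {"tx": 0,"ty": 0,"tz": 0,"wx": 0,"wy": 0,"wz": 0}
    - {"tx": 0,"ty": 0,"tz": 0,"wx": 0,"wy": 0,"wz": 0}

```text
time: 13.58
ee_pos: [0.5407, -0.0116, 0.2607]
orientation: [-0.0, 0.996, 0.084, 0.0]
wrist_force: [-0.2, 0.0, -2.4]
opening: 0.043
gripper_force: 48.8
```

play_rows:
  steps:
    - {"tx": 0,"ty": 0,"tz": 0.001,"wx": 0,"wy": 0,"wz": 0}
    - {"tx": 0,"ty": 0,"tz": 0.001,"wx": 0,"wy": 0,"wz": 0}
    - {"tx": 0,"ty": 0,"tz": 0.0005,"wx": 0,"wy": 0,"wz": 0}
    - {"tx": 0,"ty": 0,"tz": 0,"wx": 0,"wy": 0,"wz": 0}
    - {"tx": 0,"ty": 0,"tz": 0,"wx": 0,"wy": 0,"wz": 0}

```text
time: 14.2
ee_pos: [0.5407, -0.0116, 0.2582]
orientation: [-0.0, 0.996, 0.084, 0.0]
wrist_force: [0.6, -0.1, -3.3]
opening: 0.0428
gripper_force: 48.8
```

play_rows:
  steps:
    - {"tx": 0,"ty": 0,"tz": 0.001,"wx": 0,"wy": 0,"wz": 0}
    - {"tx": 0,"ty": 0,"tz": 0.001,"wx": 0,"wy": 0,"wz": 0}
    - {"tx": 0,"ty": 0,"tz": 0.0005,"wx": 0,"wy": 0,"wz": 0}
    - {"tx": 0,"ty": 0,"tz": 0,"wx": 0,"wy": 0,"wz": 0}
    - {"tx": 0,"ty": 0,"tz": 0,"wx": 0,"wy": 0,"wz": 0}

```text
time: 14.82
ee_pos: [0.5407, -0.0116, 0.2557]
orientation: [-0.0, 0.996, 0.084, 0.0]
wrist_force: [-0.3, 0.3, -2.7]
opening: 0.0431
gripper_force: 48.8
```

play_rows:
  steps:
    - {"tx": 0,"ty": 0,"tz": 0.001,"wx": 0,"wy": 0,"wz": 0}
    - {"tx": 0,"ty": 0,"tz": 0.0005,"wx": 0,"wy": 0,"wz": 0}
    - {"tx": 0,"ty": 0,"tz": 0.0005,"wx": 0,"wy": 0,"wz": 0}
    - {"tx": 0,"ty": 0,"tz": 0,"wx": 0,"wy": 0,"wz": 0}
    - {"tx": 0,"ty": 0,"tz": 0,"wx": 0,"wy": 0,"wz": 0}

```text
time: 15.45
ee_pos: [0.5407, -0.0116, 0.2537]
orientation: [-0.0, 0.996, 0.084, -0.0]
wrist_force: [-0.4, -0.5, -2.4]
opening: 0.0428
gripper_force: 48.8
```

play_rows:
  steps:
    - {"tx": 0,"ty": 0,"tz": 0.001,"wx": 0,"wy": 0,"wz": 0}
    - {"tx": 0,"ty": 0,"tz": 0.001,"wx": 0,"wy": 0,"wz": 0}
    - {"tx": 0,"ty": 0,"tz": 0.0005,"wx": 0,"wy": 0,"wz": 0}
    - {"tx": 0,"ty": 0,"tz": 0,"wx": 0,"wy": 0,"wz": 0}
    - {"tx": 0,"ty": 0,"tz": 0,"wx": 0,"wy": 0,"wz": 0}

```text
time: 16.08
ee_pos: [0.5408, -0.0116, 0.2512]
orientation: [0.0, 0.996, 0.084, 0.0]
wrist_force: [2.3, -0.1, -2.7]
opening: 0.0433
gripper_force: 48.7
```

play_rows:
  steps:
    - {"tx": 0.0004,"ty": 0,"tz": 0.001,"wx": 0,"wy": 0,"wz": 0}
    - {"tx": 0,"ty": 0,"tz": 0.0005,"wx": 0,"wy": 0,"wz": 0}
    - {"tx": 0,"ty": 0,"tz": 0.0005,"wx": 0,"wy": 0,"wz": 0}
    - {"tx": 0,"ty": 0,"tz": 0,"wx": 0,"wy": 0,"wz": 0}
    - {"tx": 0,"ty": 0,"tz": 0,"wx": 0,"wy": 0,"wz": 0}

```text
time: 16.7
ee_pos: [0.541, -0.0115, 0.2491]
orientation: [-0.0, 0.996, 0.084, -0.0]
wrist_force: [1.2, -0.4, -3.4]
opening: 0.0431
gripper_force: 48.7
```

play_rows:
  steps:
    - {"tx": 0.0003,"ty": 0,"tz": 0.001,"wx": 0,"wy": 0,"wz": 0}
    - {"tx": 0,"ty": 0,"tz": 0.001,"wx": 0,"wy": 0,"wz": 0}
    - {"tx": 0,"ty": 0,"tz": 0.0005,"wx": 0,"wy": 0,"wz": 0}
    - {"tx": 0,"ty": 0,"tz": 0,"wx": 0,"wy": 0,"wz": 0}
    - {"tx": 0,"ty": 0,"tz": 0,"wx": 0,"wy": 0,"wz": 0}

```text
time: 17.32
ee_pos: [0.5414, -0.0115, 0.2467]
orientation: [-0.0, 0.996, 0.084, 0.0]
wrist_force: [0.1, 0.1, -2.4]
opening: 0.0429
gripper_force: 48.8
```

play_rows:
  steps:
    - {"tx": 0,"ty": 0,"tz": 0.001,"wx": 0,"wy": 0,"wz": 0}
    - {"tx": 0,"ty": 0,"tz": 0.001,"wx": 0,"wy": 0,"wz": 0}
    - {"tx": 0,"ty": 0,"tz": 0.001,"wx": 0,"wy": 0,"wz": 0}
    - {"tx": 0,"ty": 0,"tz": 0,"wx": 0,"wy": 0,"wz": 0}
    - {"tx": 0,"ty": 0,"tz": 0,"wx": 0,"wy": 0,"wz": 0}

```text
time: 17.95
ee_pos: [0.5414, -0.0114, 0.2437]
orientation: [-0.0, 0.996, 0.084, 0.0]
wrist_force: [-0.1, 0.2, -2.5]
opening: 0.0431
gripper_force: 48.8
```

play_rows:
  steps:
    - {"tx": 0,"ty": 0,"tz": 0.001,"wx": 0,"wy": 0,"wz": 0}
    - {"tx": 0,"ty": 0,"tz": 0.001,"wx": 0,"wy": 0,"wz": 0}
    - {"tx": 0,"ty": 0,"tz": 0,"wx": 0,"wy": 0,"wz": 0}
    - {"tx": 0,"ty": 0,"tz": 0,"wx": 0,"wy": 0,"wz": 0}
    - {"tx": 0,"ty": 0,"tz": 0,"wx": 0,"wy": 0,"wz": 0}

```text
time: 18.58
ee_pos: [0.5414, -0.0115, 0.2417]
orientation: [0.0, 0.996, 0.084, 0.0]
wrist_force: [-0.1, 1.2, -2.8]
opening: 0.043
gripper_force: 48.8
```

play_rows:
  steps:
    - {"tx": 0,"ty": 0,"tz": 0.001,"wx": 0,"wy": 0,"wz": 0}
    - {"tx": 0,"ty": 0,"tz": 0.001,"wx": 0,"wy": 0,"wz": 0}
    - {"tx": 0,"ty": 0,"tz": 0,"wx": 0,"wy": 0,"wz": 0}
    - {"tx": 0,"ty": 0,"tz": 0,"wx": 0,"wy": 0,"wz": 0}
    - {"tx": 0,"ty": 0,"tz": 0,"wx": 0,"wy": 0,"wz": 0}

```text
time: 19.2
ee_pos: [0.5414, -0.0115, 0.2397]
orientation: [-0.0, 0.996, 0.084, 0.0]
wrist_force: [0.6, 0.2, -3.0]
opening: 0.0428
gripper_force: 48.8
```

play_rows:
  steps:
    - {"tx": 0,"ty": 0,"tz": 0.001,"wx": 0,"wy": 0,"wz": 0}
    - {"tx": 0,"ty": 0,"tz": 0.001,"wx": 0,"wy": 0,"wz": 0}
    - {"tx": 0,"ty": 0,"tz": 0,"wx": 0,"wy": 0,"wz": 0}
    - {"tx": 0,"ty": 0,"tz": 0,"wx": 0,"wy": 0,"wz": 0}
    - {"tx": 0,"ty": 0,"tz": 0,"wx": 0,"wy": 0,"wz": 0}

```text
time: 19.82
ee_pos: [0.5414, -0.0115, 0.2377]
orientation: [-0.0, 0.996, 0.084, 0.0]
wrist_force: [-0.2, 0.1, -2.7]
opening: 0.043
gripper_force: 48.8
```

play_rows:
  steps:
    - {"tx": 0,"ty": 0,"tz": 0.001,"wx": 0,"wy": 0,"wz": 0}
    - {"tx": 0,"ty": 0,"tz": 0.001,"wx": 0,"wy": 0,"wz": 0}
    - {"tx": 0,"ty": 0,"tz": 0,"wx": 0,"wy": 0,"wz": 0}
    - {"tx": 0,"ty": 0,"tz": 0,"wx": 0,"wy": 0,"wz": 0}
    - {"tx": 0,"ty": 0,"tz": 0,"wx": 0,"wy": 0,"wz": 0}

```text
time: 20.45
ee_pos: [0.5414, -0.0115, 0.2357]
orientation: [0.0, 0.996, 0.084, 0.0]
wrist_force: [-0.4, 0.7, -2.9]
opening: 0.0431
gripper_force: 48.8
```

play_rows:
  steps:
    - {"tx": 0,"ty": 0,"tz": 0.001,"wx": 0,"wy": 0,"wz": 0}
    - {"tx": 0,"ty": 0,"tz": 0.001,"wx": 0,"wy": 0,"wz": 0}
    - {"tx": 0,"ty": 0,"tz": 0,"wx": 0,"wy": 0,"wz": 0}
    - {"tx": 0,"ty": 0,"tz": 0,"wx": 0,"wy": 0,"wz": 0}
    - {"tx": 0,"ty": 0,"tz": 0,"wx": 0,"wy": 0,"wz": 0}

```text
time: 21.08
ee_pos: [0.5414, -0.0115, 0.2337]
orientation: [-0.0, 0.996, 0.084, 0.0]
wrist_force: [-0.4, 0.4, -1.6]
opening: 0.0428
gripper_force: 49.2
```

play_rows:
  steps:
    - {"tx": 0,"ty": 0,"tz": 0.001,"wx": 0,"wy": 0,"wz": 0}
    - {"tx": 0,"ty": 0,"tz": 0,"wx": 0,"wy": 0,"wz": 0}
    - {"tx": 0,"ty": 0,"tz": 0,"wx": 0,"wy": 0,"wz": 0}
    - {"tx": 0,"ty": 0,"tz": 0,"wx": 0,"wy": 0,"wz": 0}
    - {"tx": 0,"ty": 0,"tz": 0,"wx": 0,"wy": 0,"wz": 0}

```text
time: 21.7
ee_pos: [0.5414, -0.0115, 0.2327]
orientation: [-0.0, 0.996, 0.084, 0.0]
wrist_force: [-0.9, -0.0, 2.1]
opening: 0.0428
gripper_force: 49.6
```

The contact block is felt: about 4.9 N more by TCP z 0.2327, onset near 0.2337, so home is near TCP z 0.2297. Earlier the fingertips touched the lamp deck while gripping, so I'll release here, back off, and push down on the top with closed fingers.

play_rows:
  steps:
    - {"tx": 0,"ty": 0,"tz": 0,"wx": 0,"wy": 0,"wz": 0}
    - {"tx": 0,"ty": 0,"tz": 0,"wx": 0,"wy": 0,"wz": 0}
    - {"tx": 0,"ty": 0,"tz": 0,"wx": 0,"wy": 0,"wz": 0}
    - {"tx": 0,"ty": 0,"tz": 0,"wx": 0,"wy": 0,"wz": 0}
    - {"tx": 0,"ty": 0,"tz": 0,"wx": 0,"wy": 0,"wz": 0}
  grip: 0.075

```text
time: 22.32
ee_pos: [0.5414, -0.0115, 0.2327]
orientation: [0.0, 0.996, 0.084, 0.0]
wrist_force: [-0.1, -0.4, 0.2]
opening: 0.0752
gripper_force: 0.0
```

play_rows:
  steps:
    - {"tx": 0,"ty": 0,"tz": -0.005,"wx": 0,"wy": 0,"wz": 0}
    - {"tx": 0,"ty": 0,"tz": -0.01,"wx": 0,"wy": 0,"wz": 0}
    - {"tx": 0,"ty": 0,"tz": -0.02,"wx": 0,"wy": 0,"wz": 0}
    - {"tx": 0,"ty": 0,"tz": -0.015,"wx": 0,"wy": 0,"wz": 0}
    - {"tx": -0.001,"ty": 0,"tz": 0,"wx": 0,"wy": 0,"wz": 0}

```text
time: 22.95
ee_pos: [0.5409, -0.0117, 0.2842]
orientation: [0.0, 0.996, 0.084, 0.001]
wrist_force: [0.4, -0.5, 0.1]
opening: 0.0751
gripper_force: 0.0
```

play_rows:
  steps:
    - {"tx": 0,"ty": 0,"tz": 0,"wx": 0,"wy": 0,"wz": 0}
    - {"tx": 0,"ty": 0,"tz": 0,"wx": 0,"wy": 0,"wz": 0}
    - {"tx": 0,"ty": 0,"tz": 0,"wx": 0,"wy": 0,"wz": 0}
    - {"tx": 0,"ty": 0,"tz": 0,"wx": 0,"wy": 0,"wz": 0}
    - {"tx": 0,"ty": 0,"tz": 0,"wx": 0,"wy": 0,"wz": 0}
  grip: 0.0

```text
time: 23.58
ee_pos: [0.5404, -0.0116, 0.2826]
orientation: [-0.0, 0.996, 0.084, -0.0]
wrist_force: [0.1, -0.4, -0.7]
opening: 0.0
gripper_force: 0.0
```

play_rows:
  steps:
    - {"tx": 0,"ty": 0,"tz": 0.01,"wx": 0,"wy": 0,"wz": 0}
    - {"tx": 0,"ty": 0,"tz": 0.007,"wx": 0,"wy": 0,"wz": 0}
    - {"tx": 0,"ty": 0,"tz": 0.004,"wx": 0,"wy": 0,"wz": 0}
    - {"tx": 0,"ty": 0,"tz": 0,"wx": 0,"wy": 0,"wz": 0}
    - {"tx": 0,"ty": 0,"tz": 0,"wx": 0,"wy": 0,"wz": 0}

```text
time: 24.2
ee_pos: [0.5405, -0.0116, 0.2617]
orientation: [-0.0, 0.996, 0.084, 0.0]
wrist_force: [0.2, 0.3, 0.9]
opening: -0.0001
gripper_force: 0.0
```

play_rows:
  steps:
    - {"tx": 0,"ty": 0,"tz": 0.001,"wx": 0,"wy": 0,"wz": 0}
    - {"tx": 0,"ty": 0,"tz": 0.001,"wx": 0,"wy": 0,"wz": 0}
    - {"tx": 0,"ty": 0,"tz": 0.001,"wx": 0,"wy": 0,"wz": 0}
    - {"tx": 0,"ty": 0,"tz": 0,"wx": 0,"wy": 0,"wz": 0}
    - {"tx": 0,"ty": 0,"tz": 0,"wx": 0,"wy": 0,"wz": 0}

```text
time: 24.82
ee_pos: [0.5404, -0.0116, 0.2587]
orientation: [-0.0, 0.996, 0.084, -0.0]
wrist_force: [-0.2, 0.1, -0.8]
opening: 0.0002
gripper_force: 0.0
```

play_rows:
  steps:
    - {"tx": 0,"ty": 0,"tz": 0.001,"wx": 0,"wy": 0,"wz": 0}
    - {"tx": 0,"ty": 0,"tz": 0.001,"wx": 0,"wy": 0,"wz": 0}
    - {"tx": 0,"ty": 0,"tz": 0,"wx": 0,"wy": 0,"wz": 0}
    - {"tx": 0,"ty": 0,"tz": 0,"wx": 0,"wy": 0,"wz": 0}
    - {"tx": 0,"ty": 0,"tz": 0,"wx": 0,"wy": 0,"wz": 0}

```text
time: 25.45
ee_pos: [0.5404, -0.0116, 0.2567]
orientation: [-0.0, 0.996, 0.084, 0.0]
wrist_force: [0.1, -0.2, 0.9]
opening: -0.0
gripper_force: 0.0
```

play_rows:
  steps:
    - {"tx": 0,"ty": 0,"tz": 0.001,"wx": 0,"wy": 0,"wz": 0}
    - {"tx": 0,"ty": 0,"tz": 0.001,"wx": 0,"wy": 0,"wz": 0}
    - {"tx": 0,"ty": 0,"tz": 0,"wx": 0,"wy": 0,"wz": 0}
    - {"tx": 0,"ty": 0,"tz": 0,"wx": 0,"wy": 0,"wz": 0}
    - {"tx": 0,"ty": 0,"tz": 0,"wx": 0,"wy": 0,"wz": 0}

```text
time: 26.08
ee_pos: [0.5404, -0.0116, 0.2547]
orientation: [0.0, 0.996, 0.084, -0.0]
wrist_force: [0.2, 0.2, 0.2]
opening: 0.0002
gripper_force: 0.0
```

play_rows:
  steps:
    - {"tx": 0,"ty": 0,"tz": 0.001,"wx": 0,"wy": 0,"wz": 0}
    - {"tx": 0,"ty": 0,"tz": 0.0005,"wx": 0,"wy": 0,"wz": 0}
    - {"tx": 0,"ty": 0,"tz": 0,"wx": 0,"wy": 0,"wz": 0}
    - {"tx": 0,"ty": 0,"tz": 0,"wx": 0,"wy": 0,"wz": 0}
    - {"tx": 0,"ty": 0,"tz": 0,"wx": 0,"wy": 0,"wz": 0}

```text
time: 26.7
ee_pos: [0.5405, -0.0116, 0.2534]
orientation: [-0.0, 0.996, 0.084, 0.0]
wrist_force: [-0.4, 1.7, 5.5]
opening: -0.0002
gripper_force: 2.7
```

play_rows:
  steps:
    - {"tx": 0,"ty": 0,"tz": 0.001,"wx": 0,"wy": 0,"wz": 0}
    - {"tx": 0,"ty": 0,"tz": 0,"wx": 0,"wy": 0,"wz": 0}
    - {"tx": 0,"ty": 0,"tz": 0,"wx": 0,"wy": 0,"wz": 0}
    - {"tx": 0,"ty": 0,"tz": 0,"wx": 0,"wy": 0,"wz": 0}
    - {"tx": 0,"ty": 0,"tz": 0,"wx": 0,"wy": 0,"wz": 0}

```text
time: 27.32
ee_pos: [0.5405, -0.0116, 0.2523]
orientation: [-0.0, 0.996, 0.084, 0.0]
wrist_force: [-0.7, 0.0, 4.4]
opening: 0.0002
gripper_force: 2.6
```

play_rows:
  steps:
    - {"tx": 0,"ty": 0,"tz": 0.001,"wx": 0,"wy": 0,"wz": 0}
    - {"tx": 0,"ty": 0,"tz": 0,"wx": 0,"wy": 0,"wz": 0}
    - {"tx": 0,"ty": 0,"tz": 0,"wx": 0,"wy": 0,"wz": 0}
    - {"tx": 0,"ty": 0,"tz": 0,"wx": 0,"wy": 0,"wz": 0}
    - {"tx": 0,"ty": 0,"tz": 0,"wx": 0,"wy": 0,"wz": 0}

```text
time: 27.95
ee_pos: [0.5405, -0.0116, 0.2512]
orientation: [0.0, 0.996, 0.084, 0.0]
wrist_force: [0.2, 1.8, 4.6]
opening: -0.0001
gripper_force: 2.3
```

play_rows:
  steps:
    - {"tx": 0,"ty": 0,"tz": 0.001,"wx": 0,"wy": 0,"wz": 0}
    - {"tx": 0,"ty": 0,"tz": 0,"wx": 0,"wy": 0,"wz": 0}
    - {"tx": 0,"ty": 0,"tz": 0,"wx": 0,"wy": 0,"wz": 0}
    - {"tx": 0,"ty": 0,"tz": 0,"wx": 0,"wy": 0,"wz": 0}
    - {"tx": 0,"ty": 0,"tz": 0,"wx": 0,"wy": 0,"wz": 0}

```text
time: 28.58
ee_pos: [0.5405, -0.0116, 0.2504]
orientation: [0.0, 0.996, 0.084, 0.0]
wrist_force: [0.2, 1.1, 6.0]
opening: 0.0002
gripper_force: 3.3
```

play_rows:
  steps:
    - {"tx": 0,"ty": 0,"tz": 0.0007,"wx": 0,"wy": 0,"wz": 0}
    - {"tx": 0,"ty": 0,"tz": 0,"wx": 0,"wy": 0,"wz": 0}
    - {"tx": 0,"ty": 0,"tz": 0,"wx": 0,"wy": 0,"wz": 0}
    - {"tx": 0,"ty": 0,"tz": 0,"wx": 0,"wy": 0,"wz": 0}
    - {"tx": 0,"ty": 0,"tz": 0,"wx": 0,"wy": 0,"wz": 0}

```text
time: 29.2
ee_pos: [0.5405, -0.0116, 0.2503]
orientation: [-0.0, 0.996, 0.084, 0.0]
wrist_force: [-2.9, 0.9, 14.3]
opening: -0.0001
gripper_force: 7.3
```

The rim is now stiffly down at 14 N. I'll back off about 2.5 mm as a latch test: force drops to zero if it is latched, and stays near 4 N if it is not.

play_rows:
  steps:
    - {"tx": 0,"ty": 0,"tz": -0.001,"wx": 0,"wy": 0,"wz": 0}
    - {"tx": 0,"ty": 0,"tz": -0.0015,"wx": 0,"wy": 0,"wz": 0}
    - {"tx": 0,"ty": 0,"tz": 0,"wx": 0,"wy": 0,"wz": 0}
    - {"tx": 0,"ty": 0,"tz": 0,"wx": 0,"wy": 0,"wz": 0}
    - {"tx": 0,"ty": 0,"tz": 0,"wx": 0,"wy": 0,"wz": 0}

```text
time: 29.82
ee_pos: [0.5401, -0.0117, 0.2517]
orientation: [-0.0, 0.996, 0.084, -0.0]
wrist_force: [0.1, 0.5, 0.7]
opening: -0.0002
gripper_force: 0.0
```

Force is zero, so the cover is held below the height where the block would push it. I'll retreat and take a last look.

play_rows:
  steps:
    - {"tx": 0,"ty": 0,"tz": -0.01,"wx": 0,"wy": 0,"wz": 0}
    - {"tx": 0,"ty": 0,"tz": -0.03,"wx": 0,"wy": 0,"wz": 0}
    - {"tx": 0,"ty": 0,"tz": -0.03,"wx": 0,"wy": 0,"wz": 0}
    - {"tx": 0,"ty": 0,"tz": -0.01,"wx": 0,"wy": 0,"wz": 0}
    - {"tx": 0,"ty": 0,"tz": 0,"wx": 0,"wy": 0,"wz": 0}
  grip: 0.0

```text
time: 30.45
ee_pos: [0.5404, -0.0117, 0.3325]
orientation: [0.0, 0.996, 0.084, 0.001]
wrist_force: [0.1, -1.0, -0.2]
opening: 0.0002
gripper_force: 0.0
```

play_rows:
  steps:
    - {"tx": -0.01,"ty": 0,"tz": 0,"wx": 0,"wy": 0,"wz": 0}
    - {"tx": -0.01,"ty": 0,"tz": 0,"wx": 0,"wy": 0,"wz": 0}
    - {"tx": 0,"ty": 0,"tz": 0,"wx": 0,"wy": 0,"wz": 0}
    - {"tx": 0,"ty": 0,"tz": 0,"wx": 0,"wy": 0,"wz": 0}
    - {"tx": 0,"ty": 0,"tz": 0,"wx": 0,"wy": 0,"wz": 0}
  grip: 0.085

```text
time: 31.08
ee_pos: [0.5209, -0.015, 0.332]
orientation: [-0.0, 0.996, 0.084, 0.0]
wrist_force: [0.5, 0.2, -1.0]
opening: 0.0848
gripper_force: 0.0
```

Run:
```python
from h import *
d,s=cap('wrist','w6.png'); print(s['time'],s['ee_pos'])
im=cv2.convertScaleAbs(d['image'],alpha=1.7,beta=20)[70:270,160:350]
cv2.imwrite('pics/v10.png',cv2.resize(im,None,fx=3,fy=3,interpolation=cv2.INTER_CUBIC))
```

```text
31.075 [ 0.52088175 -0.01499525  0.33196244]
```

View pics/v10.png

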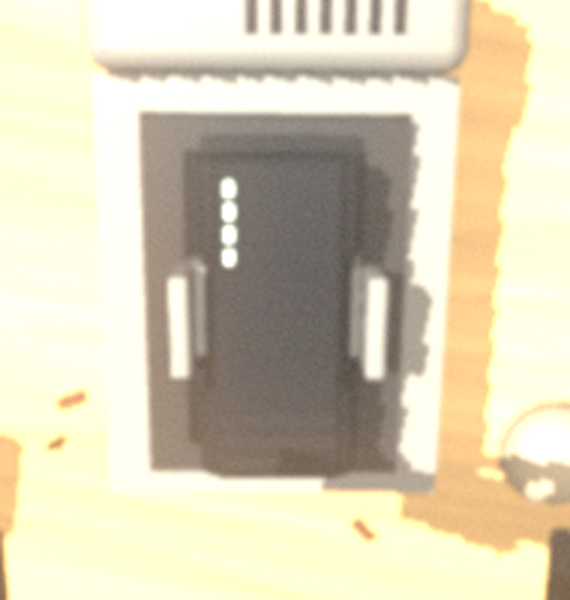

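The cover sits square in the cup, with tab outer faces at (166,325) and (390,325), about equally far from the raised part. I'll check the separation and hand in if it is about 54 mm.

Run:
```python
from h import *
d,s=load('w6')
t=[ray(d,s,160+u/3,70+v/3,.080)[:2] for u,v in [(166,325),(390,325)]]
w=np.linalg.norm(t[0]-t[1])*1e3; print('tab span mm',w,'mid',(t[0]+t[1])/2)
if w>52.2: print(job.job_done())
```

```text
tab span mm 55.55791414917359 mid [ 0.5397686  -0.01259266]
the job is handed in; nothing more can be done
None
```

The job is handed in: the battery cover went from the lamp into the empty charger in about 31 s. It was pushed fully down, stayed latched when I backed off, and both tabs look sprung out (about 55 mm apart, 54 mm at rest); no verdict was returned.

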